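# Clamp the soil mould and hold the run dial at its third click

## Robot

A 6-joint arm with a two-finger parallel gripper is mounted at the origin on the work surface. World frame = base frame: x ahead of the robot, y to its left, z up, the work surface at z = 0. Lengths are in m, angles in rad, forces in N, time in s.
With the tool pointing down it reaches from about 0.3 to 0.775 m from the base axis. Payload 14.6 kg.
Tool frame: the origin (TCP) lies between the finger pads; the fingertips stand 8 mm ahead of it and the grasp point (between the pads) lies 11 mm behind it; z points along the fingers, y is the direction in which the jaws open and shut (so a half turn about z gives the same grasp; the last joint's range is limited). The gripper opens to 94 mm and grips with 3 to 60 N. Pads are 16 mm wide; open, the fingers measure 119 mm over their backs; the gripper's body (75 mm by 177 mm) begins 78 mm behind the grasp point.
Start: joints at [1.05, 0.3, 1.521, -0, 1.321, -0.067], TCP at [0.241, 0.494, 0.213] pointing down, gripper open.
Joint ranges: [-3.03, 3.03], [-0.79, 2.21], [0.23, 2.52], [-1.04, 4.18], [0, 3.07], [-2.55, 2.55]. Speed limits (rad/s): [2.22, 2.22, 2.57, 3.14, 3.14, 3.14].

## Interface

Orientations are given as [roll, pitch, yaw] about the fixed x, y, z axes, in that order (R = Rz(yaw) Ry(pitch) Rx(roll)).
In Python, from station import ctrl, viewer, workorder gives the robot as it stands.
- The arm moves only by the tool play_rows, never from a script. Its argument "commands" is a list of rows, each an object of numbers: "dx", "dy", "dz": the shift along the tool's x, y, z in m; "ax", "ay", "az": the turn, a rotation vector about the tool's x, y, z in degrees. In form: [{"dx": .., "dy": .., "dz": .., "ax": .., "ay": .., "az": ..}, ...]. A call has exactly 5 rows; each row shifts and turns the pose as measured when the row begins, along the tool's axes as they then stand; what a row does not reach is not made up. A row lasts 1/12 s, in which the tool goes at most 41.7 mm and 7.16 degrees, less where a joint would pass 70% of its speed; a pose out of reach is approached as far as the arm can. A call with a gripper value outside its range is refused whole. "claw" is the opening, from 0 (shut) to 1 (fully open), set as the call begins (left out, the last holds). The fingers move at their own pace and stop on an object; "squeeze" is the grip in N (left out, the last holds). Time passes only in rows, so rows that do not move let the fingers close, or fill a call up. It gives the time, the measured TCP pose, the force and the opening at its end, in the units of the state.
- ctrl.get_obs(): the state, without advancing time (a new reading comes with each control period).
- viewer.camera(name): name is "scene" or "top" or "wrist"; returns the picture (480x640x3 uint8, red, green, blue); there is no depth.
- viewer.camera_model(name): a dict with "K" (3x3 intrinsics, pixels), "pose" (4x4, takes a point from camera to world coordinates); the wrist camera has in their place "T_tool_cam" (4x4, takes a point from camera to tool coordinates, whose origin is the TCP and whose axes are the flange's). Camera axes: x right, y down, z forward; pixel columns grow to the right and rows downward; lengths in m; the calibration is good to about 2 mm. A picture is of the moment at which its call begins: read the wrist's pose just before it. camera_model takes no time and is no camera call.
- workorder.hand_in(): hands the job in, once; it reports no verdict.
The state is a dict: "time_s": time; "qpos": joint angles; "joint_vel": joint speeds; "tau": joint torques, N m; "ee_pos": TCP position; "eef_rot": TCP orientation; "force": force on the tool from outside, world axes, zero at the start; "moment": the same for the moment, N m; "grip_width": finger opening in m.
Only numpy, scipy, OpenCV 4.12 (cv2) and the standard library are available. Lean on these libraries where they do the work, as an engineer would, in place of code of your own. Each camera call takes 0.05 s, during which the arm holds its last target. There are 200 camera calls.

## Task

Lock the soil mould on the vibrating table: take the black clamp knob on its lid, push it down and turn it nearly a right angle clockwise so that it is screwed down, then let go of it. Then press the lever of the spring-return run dial on the control box down past the first two clicks to the third, without forcing it on towards its stop, and finish while still holding it there with the fingers, because it springs back if let go. Leave the tamper, the pot and the half brick where they are.

Things in the scene. Friction and masses are not known exactly. Their poses are not given: they have to be found in the camera images.
- shaker: Vibrating table, fixed: grey base 200 x 180 x 50 mm, steel plate, and on it a blue lidded mould 158 x 128 mm whose lid top is 110 mm above the worktop, with a steel collar (38 mm across, top at 116 mm) in the middle of the lid. Origin: centre of the underside, vertical under the knob's axis; x along the 200 mm side, z up. It may stand left or right of the robot's midline.
- knob_grip (a point): Middle of the clamp knob's grip bar, on the knob's vertical axis. Black bar 46 mm long (its own x), 16 mm thick (its own y) and 34 mm high (17 mm above and below this point), on a 30 mm round flange 6 mm thick whose underside is 25 mm below this point. At the start the point is 149 mm above the worktop and the bar is along the shaker's x; the axes turn with the knob.
- clamp_knob (a joint): Turn of the clamp knob in rad, 0 at the start (up, unlocked), growing clockwise seen from above; stop at 1.5. A steep thread draws the knob down 4.3 mm per rad as it turns (6 mm at 1.4 rad), against an inner spring that pushes it up with 3 N (6 N when down), so push it down along its thread while turning. It needs about 0.1 Nm and stays where it is left. It is locked when turned nearly a right angle (about 1.4 rad; 1.1 is the least that grips), which one grasp can do.
- control: Control box, fixed: grey, 130 x 120 x 55 mm, with two steel cheeks (to 128 mm high) carrying an upright black dial disc 64 mm across (top at 152 mm) and a small curved index plate reaching 60 mm from the dial's axis. Origin: underside, vertical under the middle of the dial; x along the dial's axis, y to the side on which the lever sticks out, z up. It may stand left or right.
- dial_axis (a point): Centre of the dial on its horizontal axis, 120 mm above the worktop; axes as control.
- dial_bar (a point): Centre of the round steel cross-bar at the end of the dial's lever, 110 mm from the dial's axis: bar 16 mm in diameter, 50 mm long along the dial's axis (x). Press on it from above. At the start the lever points to the control box's +y and 0.45 rad upwards (bar centre 168 mm above the worktop, 99 mm from the axis in y); at the third click it points 0.45 rad downwards (bar centre 72 mm above the worktop, again 99 mm out).
- dial (a joint): Turn of the run dial in rad: 0 at rest (lever up), growing as the lever is pressed down; clicks at 0.3, 0.6 and 0.9, also shown by marks on the index plate (the third is the long one); stop at 1.25. The spring always returns it to 0: the bar pushes back with about 3 N at rest rising to about 8 N at the third click, and the clicks add or take up to 2 N in between.
- tamper: Loose hand tamper, blue steel block on a steel sole, 80 x 55 x 57 mm; origin at the centre of its underside. Not to be disturbed.
- pot: Loose white plastic sample pot, 70 mm across and 70 mm high; origin at the centre of its underside. Not to be disturbed.
- brick_half: Loose half brick, 90 x 75 x 50 mm; origin at the centre of its underside. Not to be disturbed.
Things that resemble listed ones, but are neither listed nor needed, are in the scene too. Leave any green or yellow look-alike of the control alone.

How it is judged:
On the way, in this order (a step that is already met when the one before it is completed fails the run):
1. the clamp knob is screwed down and let go, with the run dial still at rest (value of joint clamp_knob above 1.1 rad and contact force between each of the arm, the fingers and clamp_knob below 0.3 N and value of joint dial below 0.15 rad), for 0.2 s.
2. the dial is held by the fingers at the third click (value of joint dial between 0.8 and 1 rad and contact force between the fingers and dial above 3 N), for 0.5 s.
At the end, for the whole second after the job is handed in: The fingers hold the dial still at its third click (0.8 to 1.0 rad) with at least 3 N, nothing else bears on it, and the clamp knob is untouched and stays locked (beyond 1.1 rad) (all of step 2 and velocity of joint dial between -0.1 and 0.1 rad/s and value of joint clamp_knob above 1.1 rad and contact force between each of the arm, the fingers and clamp_knob below 0.3 N and contact force between each of tamper, pot, brick_half and dial below 0.3 N); the arm keeps its last pose, push and grip.
It fails at once if the dial is forced on past the third click towards its stop (beyond 1.15 rad) (value of joint dial above 1.15 rad).
It fails at once if the tamper, the pot or the half brick is disturbed (moved over 20 mm) (distance of any of tamper, pot, brick_half from where it was at the start of the episode above 0.02 m).
It also fails if it takes over 56 s, if anything falls off the work surface, if the arm or the gripper's body presses on something with over 40 N, if the wrist force passes 120 N, or if a joint passes its speed limit or range.

## Working session

There is one attempt and no reset: what is moved stays moved. The work goes in short steps, Python scripts to look and compute and a tool call to move; the robot and the scene stay as the last step left them, time stands still between calls to the robot, and variables do not carry over. Pictures are saved under pics/ and viewed, about 8 in all and at most 12, crops included, and the job is handed in when it is done.

Besides the shell and the picture viewer there is one more tool, called after "Emit:" by a JSON object that holds its "fn" and its "kwargs", one argument or row to a line. play_rows: Moves the arm, as the interface text tells. Its arguments: {"type":"object","properties":{"commands":{"type":"array","items":{"type":"object","properties":{"dx":{"type":"number"},"dy":{"type":"number"},"dz":{"type":"number"},"ax":{"type":"number"},"ay":{"type":"number"},"az":{"type":"number"}}}},"claw":{"type":"number"},"squeeze":{"type":"number"}},"required":["commands"]}

```bash
mkdir -p pics
python3 - <<'E'
from station import ctrl, viewer
import cv2, numpy as np
np.set_printoptions(precision=4,suppress=True)
print(ctrl.get_obs())
for n in("top","scene"):
    cv2.imwrite(f"pics/{n}0.png",viewer.camera(n)[:,:,::-1]); m=viewer.camera_model(n); print(n,m["K"],m["pose"])
print(viewer.camera_model("wrist"))
E
```

```text
{'time_s': 0.0, 'qpos': array([ 1.0504,  0.3005,  1.5216,  0.    ,  1.3207, -0.0666]), 'joint_vel': array([-0.0003,  0.0024, -0.0009,  0.0008, -0.0007, -0.    ]), 'tau': array([ -0.0013, -53.1808, -35.2734,   0.0707,   0.0243,  -0.0001]), 'ee_pos': array([0.241 , 0.4941, 0.2129]), 'eef_rot': array([-3.1404, -0.0001,  2.6878]), 'force': array([ 0.0381, -0.2037, -0.4423]), 'moment': array([ 0.0393, -0.0172, -0.0259]), 'grip_width': 0.0938468679659746}
top [[518.6197   0.     307.9767]
 [  0.     518.6197 235.4163]
 [  0.       0.       1.    ]] [[ 0.0278 -0.9977  0.0622  0.4061]
 [-0.9993 -0.0263  0.0255 -0.0063]
 [-0.0239 -0.0629 -0.9977  1.2204]
 [ 0.      0.      0.      1.    ]]
scene [[612.9429   0.     319.4419]
 [  0.     612.9429 226.5158]
 [  0.       0.       1.    ]] [[-0.837   0.4072 -0.3654  0.9624]
 [ 0.5468  0.6453 -0.5334  0.6524]
 [ 0.0186 -0.6463 -0.7629  1.0682]
 [ 0.      0.      0.      1.    ]]
{'K': array([[387.5516,   0.    , 316.273 ],
       [  0.    , 387.5516, 242.2509],
       [  0.    ,   0.    ,   1.    ]]), 'T_tool_cam': array([[-0.0006, -0.9693, -0.2458,  0.072 ],
       [ 1.    , -0.0005, -0.0003, -0.0011],
       [ 0.0001, -0.2458,  0.9693, -0.1702],
       [ 0.    ,  0.    ,  0.    ,  1.    ]])}
```

View pics/top0.png

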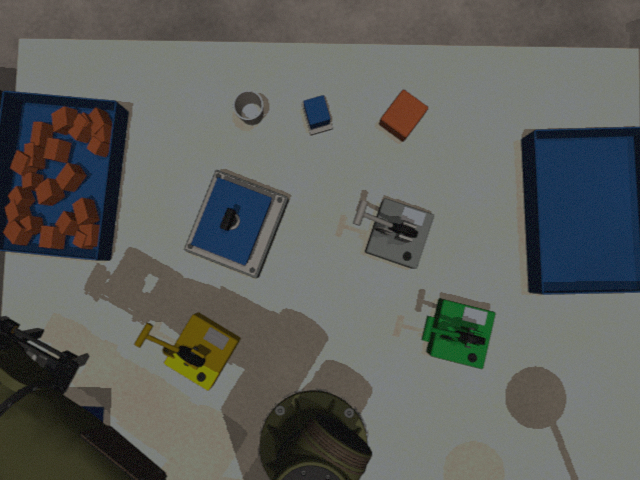

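View pics/scene0.png

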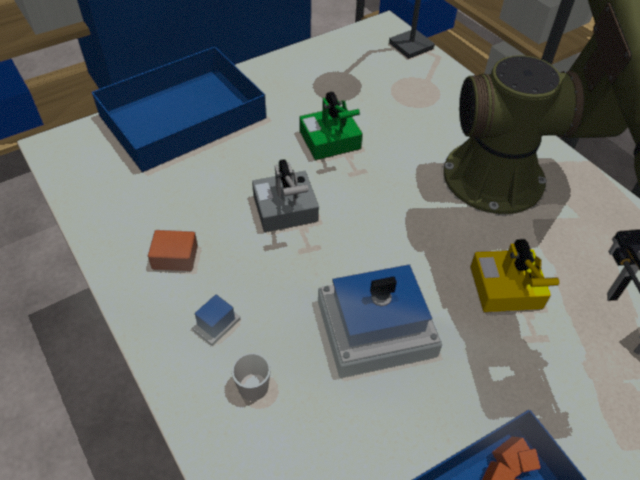

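The top view shows the shaker with its knob near (231,218). There are three boxes: grey at (400,232), green at (460,332) and yellow at (200,350). The grey one fits the description, and green and yellow are the look-alikes. I'll confirm this in one enlarged crop.

Run:
```python
import cv2, numpy as np
a=cv2.imread("pics/top0.png")
f=lambda im,x,y,w,h,s:cv2.resize(im[y:y+h,x:x+w],None,fx=s,fy=s,interpolation=cv2.INTER_CUBIC)
g=lambda im:np.clip(im.astype(float)*1.6+15,0,255).astype(np.uint8)
L=f(a,180,165,115,115,3.4);R=f(a,335,180,115,115,3.4)
cv2.imwrite("pics/crop1.png",g(np.hstack([L,R])))
```

```text
(no output)
```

View pics/crop1.png

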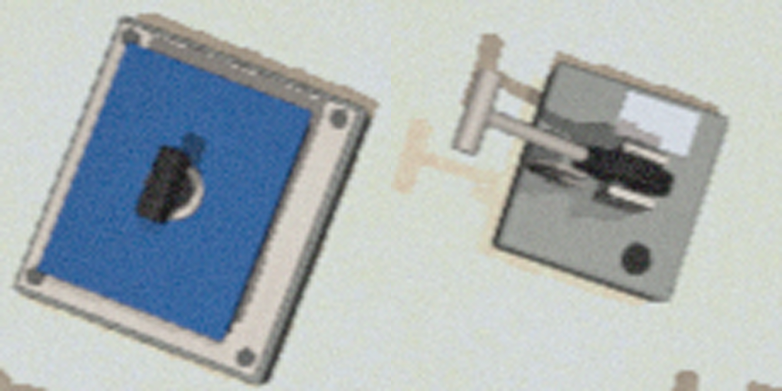

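Left half of the crop: the black knob bar, with its centre near (163,185). Right half: the grey control with its steel lever and cross-bar, centre near (477,110), sticking out to the left. This is the right control.

```bash
cat > h.py <<'E'
import numpy as np, cv2
from scipy.spatial.transform import Rotation as Rr
from station import ctrl, viewer
np.set_printoptions(precision=4,suppress=True)
def ray(K,P,u,v,z):
    d=P[:3,:3]@np.linalg.solve(K,[u,v,1.]); o=P[:3,3]; return o+d*(z-o[2])/d[2]
def wpose(o=None):
    o=o or ctrl.get_obs(); T=np.eye(4); T[:3,:3]=Rr.from_euler('xyz',o['eef_rot']).as_matrix(); T[:3,3]=o['ee_pos']; return T
def proj(K,P,X):
    c=np.linalg.inv(P)@np.append(X,1); p=K@c[:3]; return p[:2]/p[2]
def togo(p,rpy):
    T=wpose(); print("now",T[:3,3],ctrl.get_obs()['eef_rot']); d=T[:3,:3].T@(np.array(p)-T[:3,3])
    r=(Rr.from_matrix(T[:3,:3]).inv()*Rr.from_euler('xyz',rpy)).as_rotvec(degrees=True); print("shift mm",d*1e3,"turn",r)
E
python3 - <<'E'
from h import *
m=viewer.camera_model("top");K,P=m["K"],m["pose"]
t=lambda u,v,z:ray(K,P,u,v,z)
c=lambda u,v:(180+u/3.4,165+v/3.4); d=lambda u,v:(335+(u-391)/3.4,180+v/3.4)
print("knob",t(*c(163,185),.166))
A=t(*c(152,150),.166);B=t(*c(138,213),.166)
for p,q,z in [((165,147),(138,213),.166),((125,20),(20,287),.055),((375,105),(262,380),.055),((20,287),(262,380),.055),((125,20),(375,105),.055)]:
    a,b=t(*c(*p),z),t(*c(*q),z); v=b-a; print("sh",np.degrees(np.arctan2(v[1],v[0])),np.linalg.norm(v))
cor=[t(*c(*p),.055) for p in [(125,20),(375,105),(262,380),(20,287)]];print("shaker centre",np.mean(cor,0))
for p,q,z in [((487,70),(468,150),.17),((560,60),(727,110),.055),((727,110),(665,300),.055),((665,300),(497,245),.055)]:
    a,b=t(*d(*p),z),t(*d(*q),z); v=b-a; print("ct",np.degrees(np.arctan2(v[1],v[0])),np.linalg.norm(v))
print("bar",t(*d(477,110),.172),"dialtop",t(*d(628,170),.152))
E
```

```text
knob [0.5005 0.1857 0.166 ]
sh 159.82680305146653 0.042983243329269435
sh 160.7521552190227 0.1915419060835588
sh 159.44882879541515 0.19721093229230408
sh -109.2543834998757 0.1730671749000456
sh -107.44190232848882 0.17764104530996588
shaker centre [0.5027 0.184  0.055 ]
ct 167.9703934543522 0.04936927025965319
ct -105.44472940983484 0.11465384786371215
ct 162.8956968793651 0.13220617108717164
ct 73.34931927622549 0.11558796881031363
bar [ 0.5212 -0.0841  0.172 ] dialtop [ 0.4892 -0.1775  0.152 ]
```

Emit:
{"fn": "play_rows", "kwargs": {
  "commands": [
    {"dx": -0.03, "dy": -0.013, "dz": -0.02},
    {"dx": -0.035, "dy": -0.016, "dz": -0.012, "az": -1},
    {"dx": -0.037, "dy": -0.016, "dz": -0.006, "az": -1},
    {"dx": -0.037, "dy": -0.016, "dz": -0.006, "az": -1},
    {"dx": -0.037, "dy": -0.016, "dz": -0.006, "az": -1}
  ],
  "claw": 0.6
}}

```text
validation failed for argument at $.co...
```

Emit:
{"fn": "play_rows", "kwargs": {
  "commands": [
    {"dx": -0.037, "dy": -0.016, "dz": -0.006, "az": -1},
    {"dx": -0.037, "dy": -0.016, "dz": -0.006, "az": -1},
    {"dx": -0.037, "dy": -0.016},
    {"dx": -0.037, "dy": -0.016},
    {}
  ]
}}

```text
validation failed for argument at $.co...
```

Run:
```python
from h import *
togo([.502,.185,.27],[np.pi,0,np.radians(160)])
```

```text
now [0.241  0.4941 0.213 ] [-3.1406 -0.0001  2.6878]
shift mm [-370.0966 -163.5025  -56.8984] turn [-0.0592 -0.0072 -6.0002]
```

Emit:
{"fn": "play_rows", "kwargs": {
  "commands": [
    {"dx": -0.03, "dy": -0.013, "dz": -0.02, "ax": 0, "ay": 0, "az": 0},
    {"dx": -0.035, "dy": -0.016, "dz": -0.012, "ax": 0, "ay": 0, "az": -1},
    {"dx": -0.037, "dy": -0.016, "dz": -0.006, "ax": 0, "ay": 0, "az": -1},
    {"dx": -0.037, "dy": -0.016, "dz": -0.006, "ax": 0, "ay": 0, "az": -1},
    {"dx": -0.037, "dy": -0.016, "dz": -0.006, "ax": 0, "ay": 0, "az": -1}
  ],
  "claw": 0.6
}}

```text
time_s: 0.52
ee_pos: [0.3676, 0.3492, 0.2614]
eef_rot: [-3.134, -0.002, 2.77]
force: [0.7, 0.7, 0.4]
grip_width: 0.064
```

Emit:
{"fn": "play_rows", "kwargs": {
  "commands": [
    {"dx": -0.037, "dy": -0.014, "dz": -0.004, "ax": 0, "ay": 0, "az": 0},
    {"dx": -0.037, "dy": -0.014, "dz": -0.002, "ax": 0, "ay": 0, "az": 0},
    {"dx": -0.037, "dy": -0.014, "dz": 0, "ax": 0, "ay": 0, "az": 0},
    {"dx": -0.037, "dy": -0.014, "dz": 0, "ax": 0, "ay": 0, "az": 0},
    {"dx": -0.022, "dy": -0.01, "dz": 0, "ax": 0, "ay": 0, "az": 0}
  ]
}}

```text
time_s: 0.93
ee_pos: [0.5085, 0.2166, 0.2689]
eef_rot: [-3.135, -0.002, 2.771]
force: [0.1, 0.3, 0.3]
grip_width: 0.0565
```

Run:
```python
from h import *
togo([.502,.185,.27],[np.pi,0,np.radians(160)])
T=wpose();im=viewer.camera("wrist");m=viewer.camera_model("wrist")
cv2.imwrite("pics/w1.png",im[:,:,::-1]);np.save("w1.npy",T)
print(proj(m["K"],T@m["T_tool_cam"],np.array([.502,.185,.166])))
```

```text
now [0.5085 0.2166 0.2689] [-3.1353 -0.0016  2.7706]
shift mm [ -5.408  -31.8415  -0.8689] turn [-0.3623 -0.0929 -1.2533]
[275.2461 253.3824]
```

View pics/w1.png

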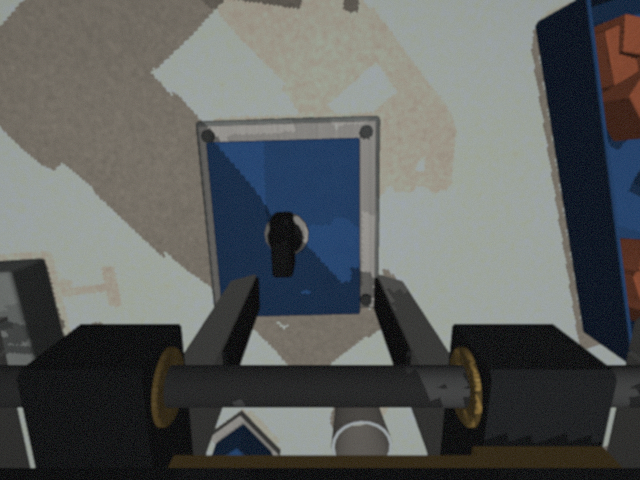

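Run:
```python
from h import *
im=cv2.imread("pics/w1.png")[195:295,235:335]
cv2.imwrite("pics/w1c.png",np.clip(cv2.resize(im,None,fx=6,fy=6,interpolation=cv2.INTER_CUBIC).astype(float)*3+10,0,255).astype(np.uint8))
```

```text
(no output)
```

View pics/w1c.png

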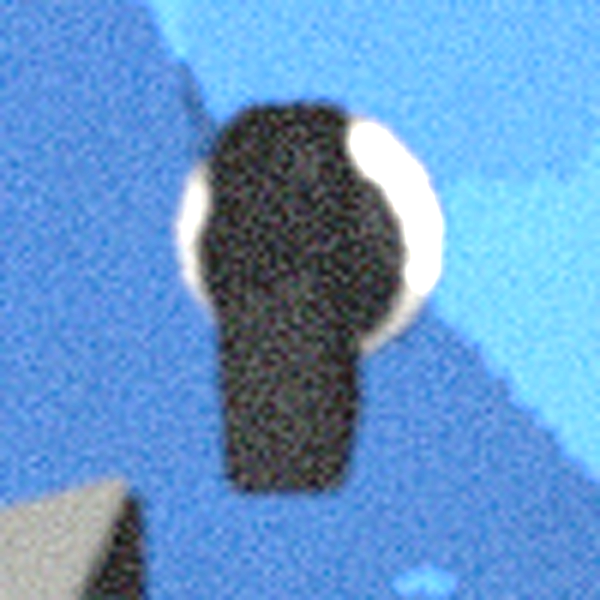

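Run:
```python
from h import *
T=np.load("w1.npy");m=viewer.camera_model("wrist");K=m["K"];P=T@m["T_tool_cam"]
print("collar",ray(K,P,286.7,232,.116),"flange",ray(K,P,285.3,233,.13))
e=ray(K,P,283.5,276.7,.166);print("end",e,"centre",e+.023*np.array([np.cos(np.radians(160)),np.sin(np.radians(160)),0]))
# shaker base corners of plate & lid for yaw
L=[ray(K,P,u,v,.055) for u,v in [(197,124),(380,117),(377,300)]];print(L, [np.degrees(np.arctan2(*(b-a)[[1,0]])) for a,b in zip(L,L[1:])])
k=(np.array([.502,.185])+0)
togo([.502,.185,.155],[np.pi,0,np.radians(160)])
```

```text
collar [0.4991 0.1909 0.116 ] flange [0.497  0.1918 0.13  ]
end [0.5208 0.1838 0.166 ] centre [0.4992 0.1916 0.166 ]
[array([0.3817, 0.1416, 0.055 ]), array([0.4389, 0.3057, 0.055 ]), array([0.613 , 0.2424, 0.055 ])] [np.float64(70.78298536190698), np.float64(-19.971649506061098)]
now [0.5101 0.2145 0.2686] [-3.1345 -0.0013  2.7686]
shift mm [ -3.3342 -29.6157 113.7647] turn [-0.4075 -0.0819 -1.3715]
```

Emit:
{"fn": "play_rows", "kwargs": {
  "commands": [
    {"dx": 0, "dy": -0.012, "dz": 0.015, "ax": -0.4, "ay": 0, "az": -1.4},
    {"dx": 0, "dy": -0.01, "dz": 0.015, "ax": 0, "ay": 0, "az": 0},
    {"dx": 0, "dy": -0.005, "dz": 0.012, "ax": 0, "ay": 0, "az": 0},
    {"dx": 0, "dy": 0, "dz": 0, "ax": 0, "ay": 0, "az": 0},
    {"dx": 0, "dy": 0, "dz": 0, "ax": 0, "ay": 0, "az": 0}
  ]
}}

```text
time_s: 1.4
ee_pos: [0.5016, 0.1853, 0.2237]
eef_rot: [-3.14, -0.004, 2.789]
force: [-0.0, -0.0, 0.7]
grip_width: 0.0565
```

Run:
```python
from h import *
togo([.500,.189,.155],[np.pi,0,np.radians(160)])
T=wpose();im=viewer.camera("wrist");m=viewer.camera_model("wrist");np.save("w2.npy",T)
print(wpose()[:3,3])
x0,y0=225,180
print(proj(m["K"],T@m["T_tool_cam"],np.array([.500,.189,.166])))
im=im[y0:y0+150,x0:x0+150,::-1]
cv2.imwrite("pics/w2c.png",np.clip(cv2.resize(im,None,fx=4,fy=4,interpolation=cv2.INTER_CUBIC).astype(float)*3+10,0,255).astype(np.uint8))
```

```text
now [0.5016 0.1853 0.2237] [-3.1403 -0.0036  2.7887]
shift mm [ 2.5957  3.0362 68.6817] turn [-0.0739 -0.2036 -0.2206]
[0.5016 0.1854 0.2236]
[322.9649 260.7771]
```

View pics/w2c.png

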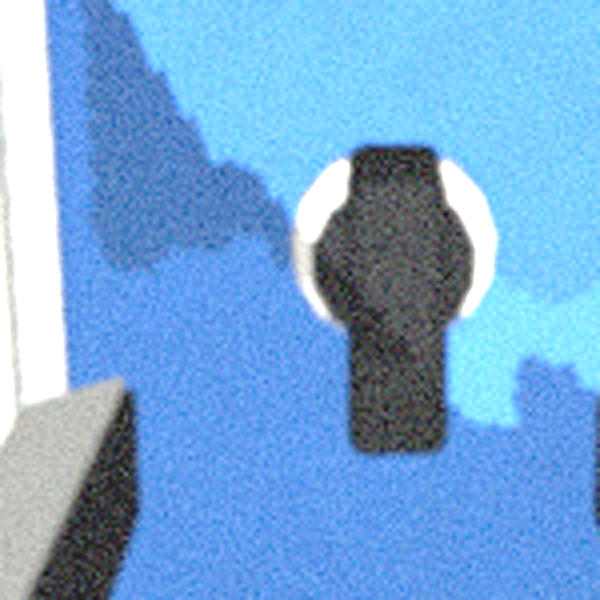

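Run:
```python
from h import *
T=np.load("w2.npy");m=viewer.camera_model("wrist");K=m["K"];P=T@m["T_tool_cam"]
e=ray(K,P,225+398/4,180+452/4,.166);c=e+.023*np.array([np.cos(np.radians(160)),np.sin(np.radians(160)),0]);print("end",e,"centre",c)
print("collar",ray(K,P,225+395/4,180+242/4,.116))
togo([*c[:2],.155],[np.pi,0,np.radians(160)])
```

```text
end [0.5201 0.1827 0.166 ] centre [0.4985 0.1906 0.166 ]
collar [0.4999 0.1905 0.116 ]
now [0.5016 0.1854 0.2236] [-3.1402 -0.0037  2.7889]
shift mm [ 4.4382  3.8832 68.6278] turn [-0.0814 -0.2118 -0.2073]
```

Emit:
{"fn": "play_rows", "kwargs": {
  "commands": [
    {"dx": 0.002, "dy": 0.002, "dz": 0.025, "ax": 0, "ay": 0, "az": 0},
    {"dx": 0.001, "dy": 0.001, "dz": 0.025, "ax": 0, "ay": 0, "az": 0},
    {"dx": 0.001, "dy": 0, "dz": 0.018, "ax": 0, "ay": 0, "az": 0},
    {"dx": 0, "dy": 0, "dz": 0.008, "ax": 0, "ay": 0, "az": 0},
    {"dx": 0, "dy": 0, "dz": 0, "ax": 0, "ay": 0, "az": 0}
  ]
}}

```text
time_s: 1.87
ee_pos: [0.5007, 0.1929, 0.1498]
eef_rot: [3.138, 0.002, 2.791]
force: [-0.2, -0.4, -0.5]
grip_width: 0.0569
```

Emit:
{"fn": "play_rows", "kwargs": {
  "commands": [
    {"dx": 0, "dy": 0, "dz": 0, "ax": 0, "ay": 0, "az": 0},
    {"dx": 0, "dy": 0, "dz": 0, "ax": 0, "ay": 0, "az": 0},
    {"dx": 0, "dy": 0, "dz": 0, "ax": 0, "ay": 0, "az": 0},
    {"dx": 0, "dy": 0, "dz": 0, "ax": 0, "ay": 0, "az": 0},
    {"dx": 0, "dy": 0, "dz": 0, "ax": 0, "ay": 0, "az": 0}
  ],
  "claw": 0,
  "squeeze": 30
}}

```text
time_s: 2.28
ee_pos: [0.5027, 0.1941, 0.1545]
eef_rot: [3.135, 0.007, 2.792]
force: [0.1, -0.1, -1.3]
grip_width: 0.0267
```

Run:
```python
from h import *
togo([.499,.190,.144],[np.pi,0,np.radians(160)]); o=ctrl.get_obs();print(o['force'],o['moment'],o['grip_width'],o['qpos'])
```

```text
now [0.5027 0.1941 0.1545] [3.1347 0.007  2.792 ]
shift mm [ 2.109  -5.1561 10.4903] turn [ 0.3977  0.4023 -0.0276]
[ 0.09   -0.1368 -1.2721] [ 0.0416 -0.0258  0.0043] 0.026681765683728667 [ 0.2999  0.3254  1.6304  0.0014  1.176  -0.9219]
```

Emit:
{"fn": "play_rows", "kwargs": {
  "commands": [
    {"dx": 0.001, "dy": -0.003, "dz": 0.006, "ax": 0.4, "ay": 0.4, "az": 0},
    {"dx": 0.001, "dy": -0.002, "dz": 0.005, "ax": 0, "ay": 0, "az": 0},
    {"dx": 0, "dy": 0, "dz": 0.001, "ax": 0, "ay": 0, "az": 0},
    {"dx": 0, "dy": 0, "dz": 0.001, "ax": 0, "ay": 0, "az": 0},
    {"dx": 0, "dy": 0, "dz": 0.001, "ax": 0, "ay": 0, "az": 0}
  ]
}}

```text
time_s: 2.7
ee_pos: [0.5005, 0.1907, 0.1461]
eef_rot: [3.136, 0.005, 2.792]
force: [-6.2, -0.6, 13.9]
grip_width: 0.0158
```

Run:
```python
from h import *
togo([.499,.190,.144],[np.pi,0,np.radians(160)]); o=ctrl.get_obs();print(o['force'],o['moment'],o['grip_width'],o['qpos'])
```

```text
now [0.5005 0.1907 0.1461] [3.1358 0.0055 2.7916]
shift mm [ 1.1442 -1.1832  2.0575] turn [ 0.3307  0.3143 -0.0509]
[-6.2058 -0.5632 13.8649] [-0.1546  1.1658 -0.1076] 0.01582823957745511 [ 0.295   0.329   1.6469  0.0014  1.1579 -0.9264]
```

Emit:
{"fn": "play_rows", "kwargs": {
  "commands": [
    {"dx": 0, "dy": 0, "dz": 0.0015, "ax": 0, "ay": 0, "az": 6},
    {"dx": 0, "dy": 0, "dz": 0.0015, "ax": 0, "ay": 0, "az": 6},
    {"dx": 0, "dy": 0, "dz": 0.0015, "ax": 0, "ay": 0, "az": 6},
    {"dx": 0, "dy": 0, "dz": 0.0015, "ax": 0, "ay": 0, "az": 6},
    {"dx": 0, "dy": 0, "dz": 0.0015, "ax": 0, "ay": 0, "az": 6}
  ]
}}

```text
time_s: 3.12
ee_pos: [0.5009, 0.1914, 0.1437]
eef_rot: [3.128, 0.002, 2.25]
force: [-4.6, 1.3, 14.8]
grip_width: 0.0158
```

Emit:
{"fn": "play_rows", "kwargs": {
  "commands": [
    {"dx": 0, "dy": 0, "dz": 0.0015, "ax": 0, "ay": 0, "az": 6},
    {"dx": 0, "dy": 0, "dz": 0.0015, "ax": 0, "ay": 0, "az": 6},
    {"dx": 0, "dy": 0, "dz": 0.0015, "ax": 0, "ay": 0, "az": 6},
    {"dx": 0, "dy": 0, "dz": 0.0015, "ax": 0, "ay": 0, "az": 6},
    {"dx": 0, "dy": 0, "dz": 0.0015, "ax": 0, "ay": 0, "az": 6}
  ]
}}

```text
time_s: 3.53
ee_pos: [0.5018, 0.1919, 0.1414]
eef_rot: [3.122, -0.007, 1.699]
force: [-4.2, -0.7, 15.0]
grip_width: 0.0157
```

Emit:
{"fn": "play_rows", "kwargs": {
  "commands": [
    {"dx": 0, "dy": 0, "dz": 0.0015, "ax": 0, "ay": 0, "az": 6},
    {"dx": 0, "dy": 0, "dz": 0.0015, "ax": 0, "ay": 0, "az": 5},
    {"dx": 0, "dy": 0, "dz": 0.001, "ax": 0, "ay": 0, "az": 4},
    {"dx": 0, "dy": 0, "dz": 0.001, "ax": 0, "ay": 0, "az": 1.5},
    {"dx": 0, "dy": 0, "dz": 0.001, "ax": 0, "ay": 0, "az": 0}
  ]
}}

```text
time_s: 3.95
ee_pos: [0.5024, 0.1919, 0.1401]
eef_rot: [3.121, -0.016, 1.389]
force: [-5.6, 0.9, 15.9]
grip_width: 0.0159
```

Emit:
{"fn": "play_rows", "kwargs": {
  "commands": [
    {"dx": 0, "dy": 0, "dz": 0.0005, "ax": 0, "ay": 0, "az": 0},
    {"dx": 0, "dy": 0, "dz": 0, "ax": 0, "ay": 0, "az": 0},
    {"dx": 0, "dy": 0, "dz": 0, "ax": 0, "ay": 0, "az": 0},
    {"dx": 0, "dy": 0, "dz": 0, "ax": 0, "ay": 0, "az": 0},
    {"dx": 0, "dy": 0, "dz": 0, "ax": 0, "ay": 0, "az": 0}
  ],
  "claw": 0.6
}}

```text
time_s: 4.37
ee_pos: [0.5019, 0.1913, 0.1385]
eef_rot: [3.122, -0.015, 1.388]
force: [0.2, -0.4, -0.2]
grip_width: 0.0456
```

Emit:
{"fn": "play_rows", "kwargs": {
  "commands": [
    {"dx": 0, "dy": 0, "dz": -0.012, "ax": 0, "ay": 0, "az": 0},
    {"dx": 0, "dy": 0, "dz": -0.025, "ax": 0, "ay": 0, "az": 0},
    {"dx": 0, "dy": 0, "dz": -0.03, "ax": 0, "ay": 0, "az": 0},
    {"dx": 0, "dy": 0, "dz": -0.03, "ax": 0, "ay": 0, "az": 0},
    {"dx": 0, "dy": 0, "dz": -0.005, "ax": 0, "ay": 0, "az": 0}
  ]
}}

```text
time_s: 4.78
ee_pos: [0.498, 0.1894, 0.2406]
eef_rot: [3.13, -0.011, 1.388]
force: [-0.1, 0.5, 0.3]
grip_width: 0.0564
```

Run:
```python
from h import *
T=wpose();im=viewer.camera("wrist");print(T, ctrl.get_obs()['qpos']);t=viewer.camera("top")
a=cv2.resize(im[150:350,200:440,::-1],(480,400));b=cv2.resize(t[180:295,335:450,::-1],(400,400),interpolation=cv2.INTER_CUBIC)
cv2.imwrite("pics/k3.png",np.clip(np.hstack([a[:,90:480],b]).astype(float)*2+10,0,255).astype(np.uint8))
```

```text
[[ 0.1817  0.9833  0.0135  0.498 ]
 [ 0.9833 -0.1818  0.0085  0.1894]
 [ 0.0108  0.0117 -0.9999  0.2406]
 [ 0.      0.      0.      1.    ]] [0.2925 0.233  1.5448 0.0044 1.3493 0.4745]
```

View pics/k3.png

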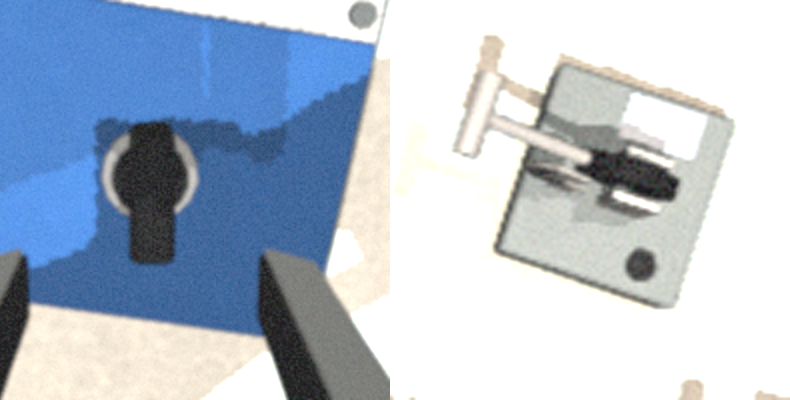

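The knob bar now stands across the lid, about 80° from where it started, and the fingers are clear of it. The dial lever is still at rest. Next I'll go to the dial bar with the fingers closed.

Emit:
{"fn": "play_rows", "kwargs": {
  "commands": [
    {"dx": -0.035, "dy": 0.009, "dz": -0.006, "ax": 0, "ay": 0, "az": 0},
    {"dx": -0.037, "dy": 0.01, "dz": -0.006, "ax": 0, "ay": 0, "az": 0},
    {"dx": -0.037, "dy": 0.01, "dz": -0.006, "ax": 0, "ay": 0, "az": 0},
    {"dx": -0.037, "dy": 0.01, "dz": -0.006, "ax": 0, "ay": 0, "az": 0},
    {"dx": -0.035, "dy": 0.01, "dz": -0.003, "ax": 0, "ay": 0, "az": 0}
  ],
  "claw": 0
}}

```text
time_s: 5.3
ee_pos: [0.5101, 0.001, 0.2546]
eef_rot: [-3.139, -0.007, 1.398]
force: [0.4, 0.2, -0.2]
grip_width: 0.0266
```

Emit:
{"fn": "play_rows", "kwargs": {
  "commands": [
    {"dx": -0.03, "dy": 0.008, "dz": 0, "ax": -0.5, "ay": -0.5, "az": 3},
    {"dx": -0.015, "dy": 0.003, "dz": 0, "ax": 0, "ay": 0, "az": 3},
    {"dx": 0, "dy": 0, "dz": 0, "ax": 0, "ay": 0, "az": 0},
    {"dx": 0, "dy": 0, "dz": 0, "ax": 0, "ay": 0, "az": 0},
    {"dx": 0, "dy": 0, "dz": 0, "ax": 0, "ay": 0, "az": 0}
  ]
}}

```text
time_s: 5.72
ee_pos: [0.5104, -0.0532, 0.2468]
eef_rot: [-3.138, 0.004, 1.284]
force: [-0.3, 0.8, 0.3]
grip_width: 0.0002
```

Run:
```python
from h import *
togo([.521,-.084,.26],[np.pi,0,np.radians(73)])
T=wpose();im=viewer.camera("wrist");m=viewer.camera_model("wrist");np.save("w4.npy",T)
cv2.imwrite("pics/w4.png",np.clip(im[:,:,::-1].astype(float)*1.7+10,0,255).astype(np.uint8))
print(proj(m["K"],T@m["T_tool_cam"],np.array([.521,-.084,.168])))
```

```text
now [ 0.5104 -0.0532  0.2468] [-3.1376  0.0035  1.2842]
shift mm [-26.5721  18.7967 -13.2008] turn [-0.2259  0.2043  0.5786]
[346.0445 289.3402]
```

View pics/w4.png

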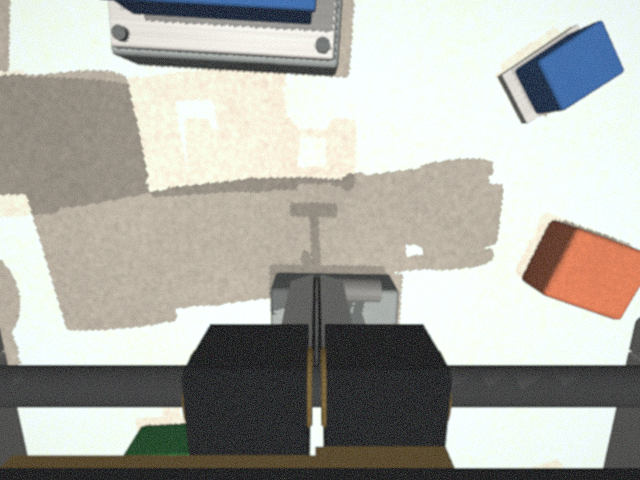

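The wrist view shows the bar's right end at (382,290), which matches the predicted bar centre of (346,289). The orientation is aligned too.

Emit:
{"fn": "play_rows", "kwargs": {
  "commands": [
    {"dx": -0.011, "dy": 0.01, "dz": 0, "ax": -0.2, "ay": 0.2, "az": 0.6},
    {"dx": -0.009, "dy": 0.008, "dz": 0.01, "ax": 0, "ay": 0, "az": 0},
    {"dx": -0.002, "dy": 0.001, "dz": 0.018, "ax": 0, "ay": 0, "az": 0},
    {"dx": 0, "dy": 0, "dz": 0.016, "ax": 0, "ay": 0, "az": 0},
    {"dx": 0, "dy": 0, "dz": 0, "ax": 0, "ay": 0, "az": 0}
  ]
}}

```text
time_s: 6.18
ee_pos: [0.5247, -0.0797, 0.199]
eef_rot: [3.141, -0.001, 1.281]
force: [0.0, -0.4, -0.9]
grip_width: 0.0003
```

Run:
```python
from h import *
togo([.5225,-.079,.184],[np.pi,0,np.radians(73)]);print(ctrl.get_obs()['force'])
```

```text
now [ 0.5247 -0.0797  0.199 ] [ 3.1409 -0.0005  1.2815]
shift mm [ 0.0831 -2.2967 15.0054] turn [ 0.0374 -0.0303  0.4223]
[ 0.0071 -0.4077 -0.863 ]
```

Emit:
{"fn": "play_rows", "kwargs": {
  "commands": [
    {"dx": 0, "dy": -0.001, "dz": 0.006, "ax": 0, "ay": 0, "az": 0},
    {"dx": 0, "dy": -0.001, "dz": 0.006, "ax": 0, "ay": 0, "az": 0},
    {"dx": 0, "dy": 0, "dz": 0.006, "ax": 0, "ay": 0, "az": 0},
    {"dx": 0, "dy": 0, "dz": 0.006, "ax": 0, "ay": 0, "az": 0},
    {"dx": 0, "dy": 0, "dz": 0.006, "ax": 0, "ay": 0, "az": 0}
  ]
}}

```text
time_s: 6.6
ee_pos: [0.5252, -0.0781, 0.1699]
eef_rot: [3.135, -0.004, 1.283]
force: [-0.3, 5.0, 6.3]
grip_width: 0.0003
```

Emit:
{"fn": "play_rows", "kwargs": {
  "commands": [
    {"dx": 0, "dy": -0.001, "dz": 0.006, "ax": 0, "ay": 0, "az": 0},
    {"dx": 0, "dy": -0.001, "dz": 0.006, "ax": 0, "ay": 0, "az": 0},
    {"dx": 0, "dy": 0, "dz": 0.006, "ax": 0, "ay": 0, "az": 0},
    {"dx": 0, "dy": 0, "dz": 0.006, "ax": 0, "ay": 0, "az": 0},
    {"dx": 0, "dy": 0, "dz": 0.006, "ax": 0, "ay": 0, "az": 0}
  ]
}}

```text
time_s: 7.02
ee_pos: [0.5259, -0.0757, 0.1412]
eef_rot: [3.128, -0.008, 1.285]
force: [-1.2, 4.8, 7.4]
grip_width: 0.0004
```

Run:
```python
from h import *
togo([.5225,-.079,.088],[np.pi,0,np.radians(73)]);print(ctrl.get_obs()['force'])
```

```text
now [ 0.5259 -0.0757  0.1412] [ 3.1277 -0.0081  1.2854]
shift mm [-4.6054 -3.09   53.1253] turn [ 0.7962 -0.4701  0.6455]
[-1.1548  4.7897  7.4434]
```

Emit:
{"fn": "play_rows", "kwargs": {
  "commands": [
    {"dx": -0.001, "dy": -0.001, "dz": 0.006, "ax": 0.4, "ay": -0.2, "az": 0},
    {"dx": -0.001, "dy": -0.001, "dz": 0.006, "ax": 0.4, "ay": -0.2, "az": 0},
    {"dx": -0.001, "dy": -0.001, "dz": 0.006, "ax": 0.2, "ay": 0, "az": 0},
    {"dx": -0.001, "dy": 0, "dz": 0.006, "ax": 0.2, "ay": 0, "az": 0},
    {"dx": -0.001, "dy": 0, "dz": 0.006, "ax": 0.2, "ay": 0, "az": 0}
  ]
}}

```text
time_s: 7.43
ee_pos: [0.5236, -0.0788, 0.1106]
eef_rot: [-3.136, -0.003, 1.286]
force: [-0.4, 4.0, 8.0]
grip_width: 0.0004
```

Run:
```python
from h import *
togo([.5215,-.081,.088],[np.pi,0,np.radians(73)]);print(ctrl.get_obs()['force'])
```

```text
now [ 0.5236 -0.0788  0.1106] [-3.136  -0.0033  1.2865]
shift mm [-2.7813 -1.2299 22.6167] turn [-0.3219 -0.1854  0.7094]
[-0.368   4.0299  8.0177]
```

Emit:
{"fn": "play_rows", "kwargs": {
  "commands": [
    {"dx": -0.001, "dy": 0, "dz": 0.006, "ax": 0, "ay": 0, "az": 0},
    {"dx": -0.001, "dy": 0, "dz": 0.006, "ax": 0, "ay": 0, "az": 0},
    {"dx": -0.001, "dy": 0, "dz": 0.006, "ax": 0, "ay": 0, "az": 0},
    {"dx": 0, "dy": 0, "dz": 0.004, "ax": 0, "ay": 0, "az": 0},
    {"dx": 0, "dy": 0, "dz": 0.0005, "ax": 0, "ay": 0, "az": 0}
  ]
}}

```text
time_s: 7.85
ee_pos: [0.5222, -0.0837, 0.0862]
eef_rot: [-3.136, -0.001, 1.287]
force: [-1.0, 3.3, 8.7]
grip_width: 0.0006
```

Run:
```python
from h import *
togo([.5215,-.081,.088],[np.pi,0,np.radians(73)]);o=ctrl.get_obs();print(o['force'],o['joint_vel'])
t=viewer.camera("scene");o=ctrl.get_obs();print(o['ee_pos'],o['force'])
cv2.imwrite("pics/s5.png",np.clip(cv2.resize(t[110:260,220:370,::-1],None,fx=4,fy=4,interpolation=cv2.INTER_CUBIC).astype(float)*1.6+10,0,255).astype(np.uint8))
```

```text
now [ 0.5222 -0.0837  0.0862] [-3.1362 -0.0008  1.2866]
shift mm [ 2.4115 -1.421  -1.7821] turn [-0.3105 -0.0421  0.7148]
[-0.9975  3.3167  8.7496] [-0.0056  0.0072  0.001  -0.0015 -0.0093 -0.0053]
[ 0.5222 -0.0836  0.0863] [-0.3702  2.6054  7.625 ]
```

View pics/s5.png

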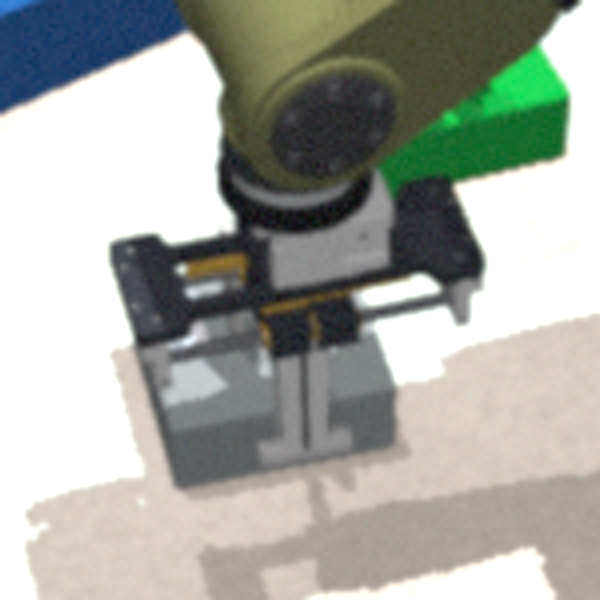

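The picture shows the closed fingertips centred on the cross-bar at about (305,445), with the lever down and the gripper body clear. The TCP height gives a dial angle of about 0.92 rad. I'll hold there for a moment and check again.

Emit:
{"fn": "play_rows", "kwargs": {
  "commands": [
    {"dx": 0, "dy": 0, "dz": 0.0003, "ax": 0, "ay": 0, "az": 0},
    {"dx": 0, "dy": 0, "dz": 0.0003, "ax": 0, "ay": 0, "az": 0},
    {"dx": 0, "dy": 0, "dz": 0.0003, "ax": 0, "ay": 0, "az": 0},
    {"dx": 0, "dy": 0, "dz": 0.0003, "ax": 0, "ay": 0, "az": 0},
    {"dx": 0, "dy": 0, "dz": 0.0003, "ax": 0, "ay": 0, "az": 0}
  ]
}}

```text
time_s: 8.32
ee_pos: [0.5221, -0.0842, 0.0851]
eef_rot: [-3.137, -0.001, 1.286]
force: [-1.1, 1.7, 9.4]
grip_width: 0.0004
```

Emit:
{"fn": "play_rows", "kwargs": {
  "commands": [
    {"dx": 0, "dy": 0, "dz": -0.001, "ax": 0, "ay": 0, "az": 0},
    {"dx": 0, "dy": 0, "dz": -0.0005, "ax": 0, "ay": 0, "az": 0},
    {"dx": 0, "dy": 0, "dz": 0, "ax": 0, "ay": 0, "az": 0},
    {"dx": 0, "dy": 0, "dz": 0.0002, "ax": 0, "ay": 0, "az": 0},
    {"dx": 0, "dy": 0, "dz": 0.0002, "ax": 0, "ay": 0, "az": 0}
  ]
}}

```text
time_s: 8.73
ee_pos: [0.5223, -0.0837, 0.0864]
eef_rot: [-3.137, -0.003, 1.287]
force: [-1.4, 2.5, 9.2]
grip_width: 0.0006
```

Run:
```python
from h import *
from station import workorder
for i in range(4):
    o=ctrl.get_obs();print(o['time_s'],o['ee_pos'],o['force'],"dial~",.45-np.arcsin((o['ee_pos'][2]-.136)/.11)); t=viewer.camera("top")
if .086<o['ee_pos'][2]<.091 and o['force'][2]>5 or .083<o['ee_pos'][2]<.09 and o['force'][2]>5: print("ok")
cv2.imwrite("pics/t6.png",np.clip(cv2.resize(t[165:280,180:295,::-1],None,fx=4,fy=4,interpolation=cv2.INTER_CUBIC).astype(float)*1.6+10,0,255).astype(np.uint8))
```

```text
8.7333 [ 0.5223 -0.0837  0.0864] [-1.4483  2.4696  9.2288] dial~ 0.9174531245270294
8.7833 [ 0.5223 -0.0837  0.0864] [-0.8044  2.363   8.7518] dial~ 0.9176774770094831
8.8333 [ 0.5223 -0.0837  0.0864] [-0.2088  2.7285  9.4342] dial~ 0.9174859246156906
8.8833 [ 0.5223 -0.0837  0.0864] [-0.6009  2.8374  7.7355] dial~ 0.9175785872945174
ok
```

View pics/t6.png

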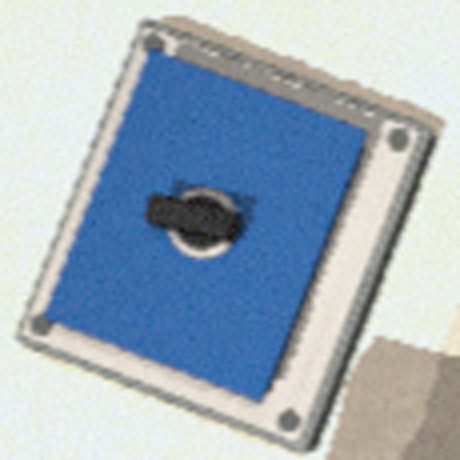

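The knob at (195,215) is still turned and nothing touches it. The dial is steady, so I'm handing in.

```bash
python3 -c "
from station import workorder,ctrl
print(workorder.hand_in()); o=ctrl.get_obs(); print(o['time_s'],o['ee_pos'],o['force'])"
```

```text
the job is handed in; nothing more can be done
None
the job is handed in; nothing more can be done
```

I screwed the clamp knob down, let it go, and then pressed the run dial's lever down to the third click. The job is handed in with the closed fingers still holding the lever there; no verdict came back.

- **Clamp knob:** the tool turned it about 1.40 rad clockwise and came down about 6 mm, as the thread should. The last top picture showed the bar about 80° round, with nothing touching it.
- **Run dial:** I worked out its angle from the tool height as about 0.92 rad, so it is not a direct reading. The fingers pushed with about 8–9 N and the tool was still over the last 0.15 s before hand-in.
- **Other objects:** the arm stayed well clear of the tamper, pot and half brick, but I did not measure them again at the end.
- **Disagreement:** the two cameras placed the knob about 5 mm apart. I went with the wrist camera's position, and the grip closed on the bar at its known 16 mm width.

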